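# Park the glass gauge under its dust cover

### The job

Slide the loose glass-faced gauge along the bench, without lifting it, into the empty bay until it is home against the back wall, then press the hinged dust covers of both bays down until their catches snap and hold them flat shut. Be gentle: the gauges must never feel a push or grip of 15 N, nor the covers 40 N. Leave the gauge that is already parked, and everything else on the bench, where it is.

Things in the scene. Friction and masses are not known exactly. Their poses are not given: they have to be found in the camera images.
- gauge_loose: round pressure gauge lying glass up on the bench in front of the bays, not in one: a dark steel disc 90 mm across, 38 mm high, about 0.45 kg; origin under its centre. Its glass breaks if the hand pushes or grips it with 15 N or more; sliding it takes 1 to 4 N
- gauge_parked: identical gauge already standing in bay_b; origin under its centre; as fragile
- bay_a: the empty bay: grey three-walled bay fixed to the bench. Origin on the bench, mid inside; +x points in, to the back wall. Inside 104 mm square: open front at x -52, back wall face at +52; no floor step. Walls 48 mm high, sides 12 mm thick. A catch bracket 54 mm high beside each side wall (|y| 80-93, x -51 to -25 mm). A gauge touching the back wall is at x +7
- bay_b: the bay that already holds a gauge: grey three-walled bay fixed to the bench. Origin on the bench, mid inside; +x points in, to the back wall. Inside 104 mm square: open front at x -52, back wall face at +52; no floor step. Walls 48 mm high, sides 12 mm thick. A catch bracket 54 mm high beside each side wall (|y| 80-93, x -51 to -25 mm). 
- cover_a (a joint): cover of bay_a (the empty bay): aluminium frame, clear pane; 112 mm from hinge to front edge, 128 wide, 7 thick. Rad: 0 shut, grows as the front rises, 1.57 upright. Stiff hinge, stays where left. In the last 0.12 rad spring catches resist with 8-11 N at the front edge, then it snaps to 0 and holds. Must feel less than 40 N.
- cover_a_hinge (a point): point on the hinge line of that cover, mid-width, 57 mm behind bay_a's origin and 50 mm above the bench; turns with the cover: its x axis points from the cover's front edge to the hinge, z is normal to the cover, outward (up when shut)
- cover_a_edge (a point): point on the cover's outer (upper) face, mid-width, 101 mm from the hinge line and 11 mm in from the front edge: the place to press; same axes
- cover_b (a joint): cover of bay_b (the occupied bay): aluminium frame, clear pane; 112 mm from hinge to front edge, 128 wide, 7 thick. Rad: 0 shut, grows as the front rises, 1.57 upright. Stiff hinge, stays where left. In the last 0.12 rad spring catches resist with 8-11 N at the front edge, then it snaps to 0 and holds. Must feel less than 40 N.
- cover_b_hinge (a point): point on the hinge line of that cover, mid-width, 57 mm behind bay_b's origin and 50 mm above the bench; turns with the cover: its x axis points from the cover's front edge to the hinge, z is normal to the cover, outward (up when shut)
- cover_b_edge (a point): point on the cover's outer (upper) face, mid-width, 101 mm from the hinge line and 11 mm in from the front edge: the place to press; same axes
- fitting: small brass pipe fitting, 24 mm across, 38 mm tall, standing between the two bays; origin under its centre (bystander)
- wrench: steel spanner, 190 mm long, lying to the left; origin under its centre (bystander)
- screwdriver: screwdriver, 200 mm long, lying to the right; origin under its centre (bystander)
- oil_can: grey can, 68 mm across, 130 mm tall, standing beyond on the left; origin under its centre (bystander)
- tape: roll of black tape, 100 mm across, 24 mm high, lying on the right; origin under its centre (bystander)

How it is judged (in metres and radians):
On the way, in this order (a step that is already met when the one before it is completed fails the run):
1. the loose gauge stands home in the empty bay, its cover still open (x of gauge_loose in the frame of bay_a between 0 and 0.012 m and y of gauge_loose in the frame of bay_a between -0.012 and 0.012 m and height (world z) of gauge_loose below 0.004 m and angle between gauge_loose's own z axis and vertical below 0.06 rad and value of joint cover_a above 0.3 rad), for 0.2 s.
2. both covers are snapped shut (value of joint each of cover_a, cover_b below 0.03 rad), for 0.2 s.
At the end, for the whole second after the job is handed in: The loose gauge lies flat in the empty bay, at most 7 mm short of the back wall and within 12 mm of the centre line; both covers are held shut by their catches (below 0.03 rad); the parked gauge is within 10 mm of where it was; both gauges at rest (all of step 2 and x of gauge_loose in the frame of bay_a between 0 and 0.012 m and y of gauge_loose in the frame of bay_a between -0.012 and 0.012 m and height (world z) of gauge_loose below 0.004 m and angle between gauge_loose's own z axis and vertical below 0.06 rad and linear speed of each of gauge_loose, gauge_parked below 0.02 m/s and distance of gauge_parked from where it was at the start of the episode below 0.01 m); the robot touches nothing.
It fails at once if a gauge is pushed, pressed or gripped with 15 N or more (contact force between any of the fingers, the arm and gauge_loose above 15 N or contact force between any of the fingers, the arm and gauge_parked above 15 N).
It fails at once if a gauge is lifted off the bench or tipped (height (world z) of any of gauge_loose, gauge_parked above 0.015 m or angle between any of gauge_loose, gauge_parked's own z axis and vertical above 0.25 rad).
It fails at once if a cover is pressed with 40 N or more (contact force between any of the fingers, the arm and cover_a above 40 N or contact force between any of the fingers, the arm and cover_b above 40 N).
It fails at once if a bystander is shifted by more than 30 mm (distance of any of fitting, wrench, screwdriver, oil_can, tape from where it was at the start of the episode above 0.03 m).
It also fails if it takes over 72 s, if anything falls off the work surface, if the arm or the gripper's body presses on something with over 40 N, if the wrist force passes 120 N, or if a joint passes its speed limit or range.

### The arm

A 7-joint arm with a two-finger parallel gripper is mounted at the origin on the work surface. World frame = base frame: x ahead of the robot, y to its left, z up, the work surface at z = 0. Lengths are in mm, angles in rad, forces in N, time in s.
With the tool pointing down it reaches from about 350 to 900 mm from the base axis. Payload 7.2 kg.
Tool frame: the origin (TCP) lies midway between the tips of the shut fingers; the grasp point (between the pads) lies 19 mm behind it; z points along the fingers, y is the direction in which the jaws open and shut (so a half turn about z gives the same grasp; the last joint's range is limited). The gripper opens to 85 mm and grips with 20 to 120 N. Pads are 22 mm wide; open, the fingers measure 114 mm over their backs; the gripper's body (76 mm by 85 mm) begins 54 mm behind the grasp point. The pads swing forward as they close: fully open they stand 13 mm farther back than shut.
Start: joints at [1.168, 0.411, -0.013, 1.596, 0.006, 1.134, -0.082], TCP at [205.351, -590.305, 231.297] pointing down, gripper open.
Joint ranges: [-2.95, 2.95], [-0.29, 1.99], [-1.47, 1.44], [0.14, 2.54], [-1.03, 4.17], [0.13, 1.85], [-2.86, 2.86]. Speed limits (rad/s): [2.39, 2.39, 3.01, 3.01, 3.14, 3.14, 3.14].

### API

Orientations are given as a 3x3 rotation matrix whose columns are the frame's x, y, z axes.
In Python, from rig import * gives the robot as it stands.
- The arm moves only by the shell command python3 -m pendant 'ROWS'. ROWS is a JSON object of lists of equal length, an entry for each row: "translation": the shift along the tool's x, y, z in m, a list of three; "rot": the turn, a rotation vector about the tool's x, y, z in rad, a list of three; "claw": the opening, from -1 (shut) to 1 (fully open). A call has 1 to 10 rows; each row is the pose to reach, as a shift and turn from the pose commanded when the call began, along the tool's axes at that moment; what a row does not reach only later rows make up. A row lasts 1/12 s, in which the tool goes at most 41.7 mm and 7.16 degrees, less where a joint would pass 70% of its speed; a pose out of reach is approached as far as the arm can. A call with a gripper value outside its range is refused whole. The fingers move at their own pace and stop on an object; the grip force is fixed at half the most. Time passes only in rows, so rows that repeat a pose let the fingers close. It gives the time, the measured TCP pose, the force and the opening at its end, in the units of the state.
- get_obs(): the state, without advancing time (a new reading comes with each control period).
- grab_frame(name): name is "side" or "top" or "wrist"; returns (picture, depth): 420x560x3 uint8, blue, green, red; 420x560 float32, mm along the optical axis (not along the pixel's ray), 0 where there is no reading.
- calibration(name): a dict with "fx", "fy", "cx", "cy" (pixels), "R" (3x3) and "t" (3): a world point X has camera coordinates R X + t. Camera axes: x right, y down, z forward; pixel columns grow to the right and rows downward; lengths in mm; the calibration is good to about 2 mm. The wrist camera is an equidistant fisheye: a pixel r from the principal point sees the ray r / f radians off the axis. A picture is of the moment at which its call begins: read the wrist's pose just before it. calibration takes no time and is no camera call; for the wrist camera it gives the pose at the moment of the call.
- sign_off(): hands the job in, once; it reports no verdict.
The state is a dict: "time": time; "q": joint angles; "qvel": joint speeds; "tau": joint torques, N m; "eef_pos": TCP position; "ee_rot": TCP orientation; "contact_force": force on the tool from outside, world axes, zero at the start; "moment": the same for the moment, N m; "width": opening from 0.0 (shut) to 1.0 (fully open).
Only numpy, scipy, OpenCV 4.12 (cv2) and the standard library are available. Lean on these libraries where they do the work, as an engineer would, in place of code of your own. Each camera call takes 0.05 s, during which the arm holds its last target. There are 200 camera calls.

## Working session

There is one attempt and no reset: what is moved stays moved. The work goes in short steps, Python scripts to look and compute and a shell command to move; the robot and the scene stay as the last step left them, time stands still between calls to the robot, and variables do not carry over. Pictures are saved under pics/ and viewed, about 8 in all and at most 12, crops included, and the job is handed in when it is done.

```bash
ls; mkdir -p pics; python3 - <<'E'
from rig import *
import cv2,numpy as np
o=get_obs();print(o)
for n in("top","side"):
    p,d=grab_frame(n);cv2.imwrite(f"pics/{n}0.png",p);np.save(f"{n}0.npy",d);print(n,calibration(n))
E
```

```text
pics
{'time': 0.0, 'q': array([ 1.16779575,  0.41187794, -0.01272543,  1.59706925,  0.00560249,
        1.13425784, -0.08219228]), 'qvel': array([ 6.41084615e-04,  1.17515723e-03, -1.75691991e-03,  2.81229384e-05,
        1.41835013e-03, -3.10669344e-04,  1.08208806e-03]), 'tau': array([-5.43366641e-04, -6.00617194e+01,  6.81921411e-01, -2.99412400e+01,
        1.37948769e-02,  1.05228054e-02, -1.41196102e-05]), 'eef_pos': array([ 205.16825703, -589.84204658,  230.45634814]), 'ee_rot': array([[ 9.44460760e-01,  3.28623628e-01, -6.19480929e-04],
       [ 3.28624194e-01, -9.44459653e-01,  1.44993917e-03],
       [-1.08590472e-04, -1.57298707e-03, -9.99998757e-01]]), 'contact_force': array([-0.25707446,  0.05709029, -0.12914712]), 'moment': array([-0.03669989, -0.01429184, -0.04067169]), 'width': 0.9992623331346071}
top {'fx': 411.6245830416661, 'fy': 411.6245830416661, 'cx': 284.7949358354205, 'cy': 209.90259912158444, 'R': array([[-0.02121606, -0.99975529, -0.00626373],
       [-0.99277626,  0.02180715, -0.11798193],
       [ 0.11808965,  0.00371537, -0.99299599]]), 't': array([  -1.47058006,  550.02145292, 1138.42504917])}
side {'fx': 466.98197164767777, 'fy': 466.98197164767777, 'cx': 272.1341997720919, 'cy': 205.31518921983215, 'R': array([[-0.91917722, -0.39335557, -0.01961223],
       [-0.22726354,  0.57041324, -0.78929083],
       [ 0.32165902, -0.72104101, -0.61370623]]), 't': array([481.97994379, 175.20733681, 910.73645421])}
```

View pics/top0.png

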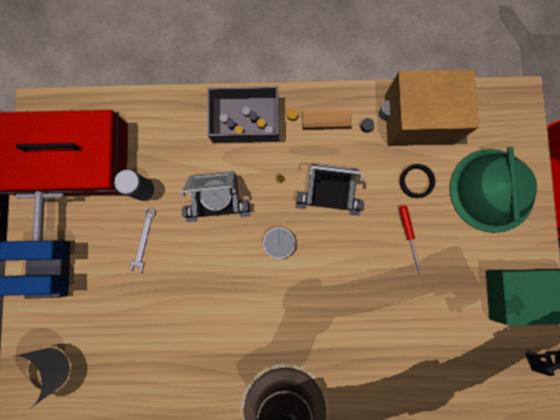

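View pics/side0.png

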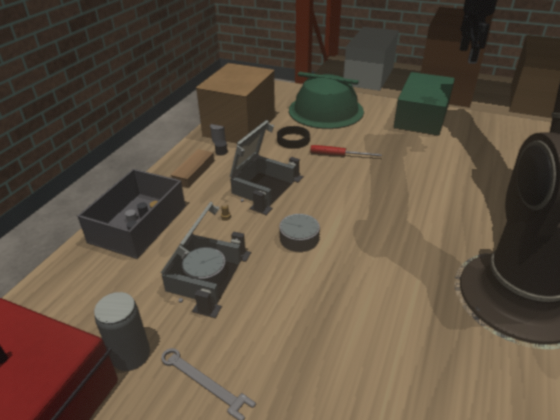

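Top view: loose gauge at (279,242), occupied bay_b at (215,195), empty bay_a at (332,188), fitting at (280,178). Both covers stand open. Next I'll turn the depth into world points.

```bash
cat > h.py <<'E'
from rig import *
import cv2,numpy as np
def cloud(d,c):
    v,u=np.mgrid[:d.shape[0],:d.shape[1]]
    P=np.stack([(u-c["cx"])/c["fx"]*d,(v-c["cy"])/c["fy"]*d,d],-1)-c["t"]
    W=P@c["R"]; W[d<=0]=np.nan
    return W
def ray(c,u,v,z):
    o=-c["R"].T@c["t"]; r=c["R"].T@np.array([(u-c["cx"])/c["fx"],(v-c["cy"])/c["fy"],1])
    return o+r*(z-o[2])/r[2]
E
python3 - <<'E'
from h import *
im=np.zeros((600,800,3),np.uint8)
for k,n in enumerate(("top","side")):
    c=calibration(n);W=cloud(np.load(n+"0.npy"),c).reshape(-1,3)
    x,y,z=W.T
    m=(x>380)&(x<720)&(np.abs(y)<260)&(z>15)&(z<220)
    for X in W[m]:
        # x up, y left ; 1.5 px/mm
        u=int(400-1.5*X[1]);v=int(560-1.5*(X[0]-380)); 
        col=(60,60,60) if X[2]<33 else (0,200,0) if X[2]<43 else (0,0,255) if X[2]<51 else (0,255,255) if X[2]<58 else (255,int(X[2]),255)
        if k==1: col=tuple(int(a*0.6) for a in col)
        cv2.circle(im,(u,v),1,col,-1)
    g=m&(z>33)&(z<43)&(x<560)&(np.abs(y)<60)
    print(n,"gauge top",W[g].mean(0),W[g].min(0),W[g].max(0),g.sum())
    f=(x>380)&(x<500)&(np.abs(y)<200)&(np.abs(z)<12);print("bench z",np.median(z[f]))
cv2.imwrite("pics/map.png",im)
p=cv2.imread("pics/top0.png")[150:270,170:380];cv2.imwrite("pics/crop.png",cv2.resize(p,None,fx=3.8,fy=3.8,interpolation=2))
E
```

```text
top gauge top [457.92065889   6.86040244  39.57653354] [414.20880662 -37.46237765  33.10004404] [501.27716754  49.99058731  42.97050823] 718
bench z 1.1958399741833863
side gauge top [454.38767221   9.11066372  37.73268808] [411.03512318 -38.55066965  33.13562771] [500.97011225  51.71932747  41.7129285 ] 863
bench z -0.965544422347793
```

View pics/map.png

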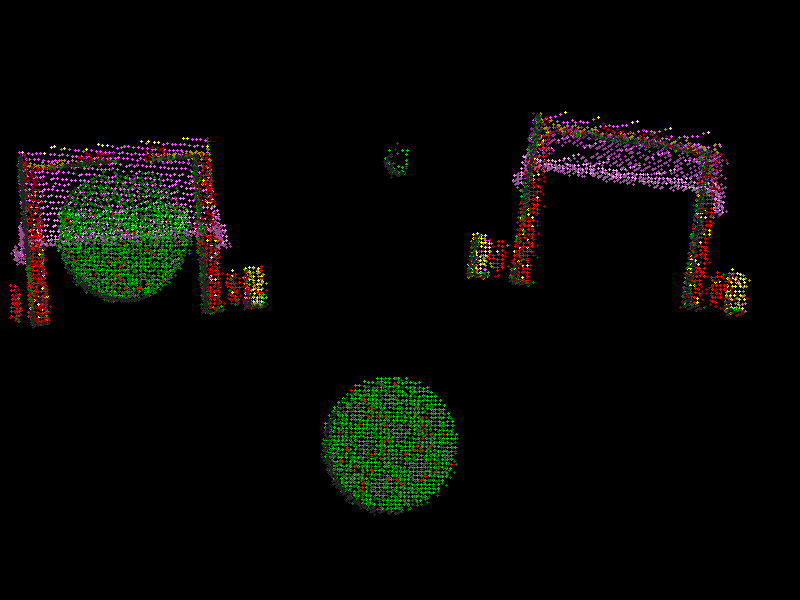

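View pics/crop.png

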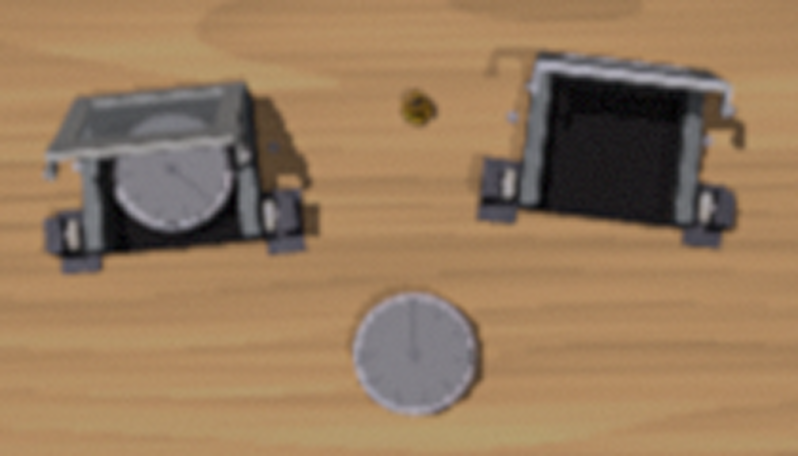

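The map fits the given sizes: the brackets of bay_a are about 173 mm apart. Now the pose fits for the bays and covers.

```bash
python3 - <<'E'
from h import *
import numpy as np
def fit(pts):
    vx,vy,x0,y0=cv2.fitLine(pts.astype(np.float32),cv2.DIST_HUBER,0,.01,.01).ravel(); s=np.sign(vx); return np.array([vx,vy])*s,np.array([x0,y0])
for n in("top","side"):
    W=cloud(np.load(n+"0.npy"),calibration(n)).reshape(-1,3);W=W[~np.isnan(W[:,0])]
    m=(W[:,2]>33)&(W[:,2]<43)&(W[:,0]<520)&(abs(W[:,1])<70)&(W[:,0]>400)
    print(n,"gauge",cv2.minEnclosingCircle(W[m][:,:2].astype(np.float32)))
    for b,o,yaw in(("a",(608,-143.8),-.134),("b",(612,183),.05)):
        o=np.array(o)
        for it in range(4):
            R=np.array([[np.cos(yaw),-np.sin(yaw)],[np.sin(yaw),np.cos(yaw)]])
            L=np.c_[(W[:,:2]-o)@R,W[:,2]]
            # side walls' tops
            z=L[:,2]; wm=(z>44)&(z<52)&(L[:,0]>-55)&(L[:,0]<(20))
            l=L[wm&(abs(L[:,1]-58)<11)];r=L[wm&(abs(L[:,1]+58)<11)]
            out=[]
            for q in(l,r):
                if len(q)>20: out.append((fit(q[:,:2]),q))
            dy=np.mean([ (q[0][1][1]) for q in out]) if len(out)==2 else 0
            dyaw=np.mean([np.arctan2(q[0][0][1],q[0][0][0]) for q in out])
            br=L[(z>51)&(z<58)&(L[:,0]<-15)&(L[:,0]>-65)&(abs(abs(L[:,1])-86)<14)]
            bl=br[br[:,1]>0][:,:2];bR=br[br[:,1]<0][:,:2]
            mid=(bl.mean(0)+bR.mean(0))/2 if len(bl) and len(bR) else None
            fr=np.concatenate([np.sort(q[1][:,0])[3:4] for q in out])
            yaw+=dyaw; o=o+R@np.array([0,dy])
        print(n,b,"o",o.round(1),"yaw",round(float(yaw),4),"br",bl.mean(0).round(1) if len(bl) else None,bR.mean(0).round(1) if len(bR) else None,"front",fr.round(1),"walls y",[q[0][1][1].round(1) for q in out])
        c=L[(z>62)&(z<190)&(abs(L[:,1])<60)&(L[:,0]>-60)&(L[:,0]<110)]
        d,p=fit(c[:,[0,2]]);print("  cover dir",d.round(3),"ang",np.arctan2(-d[1],d[0]).round(3),"pt",p.round(1),"zmax",np.percentile(c[:,2],99).round(1),"xmin",np.percentile(c[:,0],1).round(1))
        if b=="b":
            g=L[(z>33)&(z<43)&(np.hypot(L[:,0],L[:,1])<55)&(abs(L[:,1])<48)];print("  parked",cv2.minEnclosingCircle(g[:,:2].astype(np.float32)))
E
```

```text
top gauge ((458.2109680175781, 6.835292339324951), 44.64787292480469)
top a o [ 608.  -143.5] yaw -0.1363 br [-35.6  86.2] [-37.5 -85.7] front [-47.5 -48.5] walls y [np.float32(58.0), np.float32(-58.0)]
  cover dir [ 0.311 -0.951] ang 1.255 pt [ 41.5 124.9] zmax 162.7 xmin 26.7
top b o [611.7 187.8] yaw 0.0394 br [-55.3  85.6] [-52.7 -86.7] front [-52.4 -52.7] walls y [np.float32(57.6), np.float32(-58.5)]
  cover dir [ 0.53  -0.848] ang 1.012 pt [ 10.9 110. ] zmax 151.7 xmin -17.5
  parked ((-12.132450103759766, -2.742656707763672), 44.85818862915039)
side gauge ((455.4772033691406, 6.184956073760986), 45.65871810913086)
side a o [ 607.9 -144.6] yaw -0.1593 br [-41.1  85.5] [-37.5 -87.1] front [-51.5 -50.8] walls y [np.float32(58.1), np.float32(-58.1)]
  cover dir [ 0.303 -0.953] ang 1.263 pt [ 39.2 112.3] zmax 158.4 xmin 23.9
side b o [611.7 188. ] yaw 0.0679 br [-55.1  85.5] [-53.7 -87.2] front [-53.8 -53.1] walls y [np.float32(57.7), np.float32(-57.6)]
  cover dir [ 0.505 -0.863] ang 1.042 pt [-13.  138.3] zmax 148.9 xmin -20.1
  parked ((-0.3660396933555603, -0.2733658254146576), 54.618465423583984)
```

```bash
cat >> h.py <<'E'
from scipy.spatial.transform import Rotation as Ro
def bay(b): # origin, yaw
    return {"a":(np.array([608.,-144,0]),-.142),"b":(np.array([595.,187,0]),.06)}[b]
def b2w(b,p):
    o,a=bay(b); return o+Ro.from_rotvec([0,0,a]).apply(p)
def w2b(b,p):
    o,a=bay(b); return Ro.from_rotvec([0,0,-a]).apply(np.asarray(p)-o)
def go(target,xang,tilt=0):
    """shift (m) and rotvec in tool axes to reach world target with tool x at angle xang; tilt about tool y"""
    o=get_obs();R=np.array(o["ee_rot"])
    T=Ro.from_euler("z",xang).as_matrix()@np.diag([1,-1,-1.])@Ro.from_rotvec([0,tilt,0]).as_matrix()
    print("at",np.round(o["eef_pos"],1),"shift",np.round(R.T@(np.array(target)-o["eef_pos"])/1000,4),"rot",Ro.from_matrix(R.T@T).as_rotvec().round(3),"F",np.round(o["contact_force"],1),"t",round(o["time"],2),"w",round(o["width"],2))
E
python3 -m pendant '{"translation":[[0.03,-0.03,0],[0.06,-0.06,0],[0.09,-0.09,0],[0.12,-0.12,0],[0.14,-0.15,0],[0.16,-0.18,0],[0.18,-0.21,0],[0.20,-0.24,0],[0.22,-0.26,0],[0.234,-0.274,0]],"rot":[[0,0,0],[0,0,0],[0,0,0],[0,0,0],[0,0,0],[0,0,0],[0,0,0],[0,0,0],[0,0,0],[0,0,0]],"claw":[0.18,0.18,0.18,0.18,0.18,0.18,0.18,0.18,0.18,0.18]}'
python3 -c "
from h import *
go([467.4,80.8,200],np.pi/2-.142)"
```

```text
time: 0.93
eef_pos: [336.8, -251.8, 231.3]
ee_rot: [[0.944, 0.331, -0.0], [0.331, -0.944, 0.0], [0.0, -0.0, -1.0]]
contact_force: [0.3, -0.8, -0.2]
width: 0.591
at [ 336.8 -251.8  231.3] shift [ 0.2332 -0.2706  0.0314] rot [-0.    -0.    -1.092] F [ 0.3 -0.8 -0.2] t 0.93 w 0.59
```

```bash

python3 -m pendant '{"translation":[[0.025,-0.025,0],[0.05,-0.055,0],[0.075,-0.085,0],[0.10,-0.115,0],[0.125,-0.145,0],[0.15,-0.175,0],[0.175,-0.205,0],[0.20,-0.23,0.01],[0.22,-0.255,0.02],[0.233,-0.270,0.031]],"rot":[[0,0,-0.11],[0,0,-0.22],[0,0,-0.33],[0,0,-0.44],[0,0,-0.55],[0,0,-0.66],[0,0,-0.77],[0,0,-0.88],[0,0,-0.99],[0,0,-1.092]],"claw":[0.18,0.18,0.18,0.18,0.18,0.18,0.18,0.18,0.18,0.18]}'
python3 -c "
from h import *
p,d=grab_frame('wrist');cv2.imwrite('pics/w1.png',p)
go([467.4,80.8,12],np.pi/2-.142)"
```

```text
time: 1.77
eef_pos: [468.4, 80.7, 200.2]
ee_rot: [[0.135, 0.991, 0.001], [0.991, -0.135, 0.002], [0.002, 0.001, -1.0]]
contact_force: [-0.8, 0.9, -0.0]
width: 0.588
at [468.2  83.  198.3] shift [-0.0029 -0.0003  0.1863] rot [-0.001 -0.003  0.016] F [ 0.8  3.1 -1. ] t 1.82 w 0.6
```

View pics/w1.png

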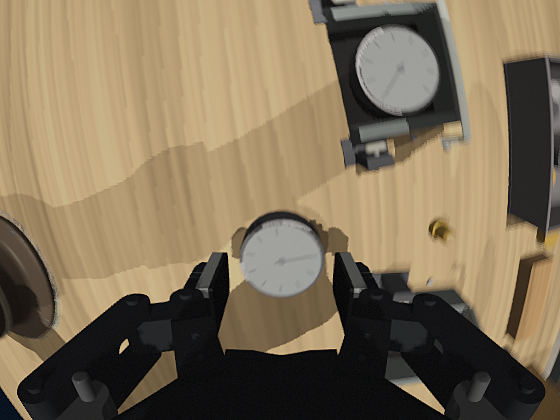

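Wrist view: the gauge is at (281,258), centred between the fingers (columns about 210 and 347), so they straddle the push line. I'll go down beside it and push.

```bash

python3 -m pendant '{"translation":[[0,0,0.03],[0,0,0.06],[0,0,0.09],[0,0,0.12],[0,0,0.14],[0,0,0.155],[0,0,0.17],[0,0,0.18],[0,0,0.186],[0,0,0.186]],"rot":[[0,0,0.01],[0,0,0.01],[0,0,0.01],[0,0,0.01],[0,0,0.01],[0,0,0.01],[0,0,0.01],[0,0,0.01],[0,0,0.01],[0,0,0.01]],"claw":[0.18,0.18,0.18,0.18,0.18,0.18,0.18,0.18,0.18,0.18]}'
python3 -m pendant '{"translation":[[-0.003,0,0],[-0.006,0,0],[-0.009,0,0],[-0.012,0,0],[-0.015,0,0],[-0.018,0,0],[-0.021,0,0],[-0.024,0,0],[-0.027,0,0],[-0.030,0,0]],"rot":[[0,0,0],[0,0,0],[0,0,0],[0,0,0],[0,0,0],[0,0,0],[0,0,0],[0,0,0],[0,0,0],[0,0,0]],"claw":[0.18,0.18,0.18,0.18,0.18,0.18,0.18,0.18,0.18,0.18]}'
python3 -c "
from h import *
o=get_obs();print(w2b('a',o['eef_pos']))
p,d=grab_frame('side');cv2.imwrite('pics/s1.png',cv2.resize(p[120:330,180:460],None,fx=2,fy=2))
W=cloud(d,calibration('side')).reshape(-1,3);m=(W[:,2]>33)&(W[:,2]<40)&(W[:,0]<520)&(abs(W[:,1])<80)&(W[:,0]>400)
"
```

```text
time: 2.65
eef_pos: [467.0, 76.7, 13.4]
ee_rot: [[0.154, 0.988, -0.002], [0.988, -0.154, -0.0], [-0.001, -0.002, -1.0]]
contact_force: [-0.2, -0.7, 0.7]
width: 0.593
time: 3.48
eef_pos: [463.3, 47.6, 14.4]
ee_rot: [[0.153, 0.988, 0.001], [0.988, -0.153, 0.001], [0.001, 0.001, -1.0]]
contact_force: [-0.0, 1.4, 0.7]
width: 0.586
[-170.33098853  169.15159895   14.40024843]
```

View pics/s1.png

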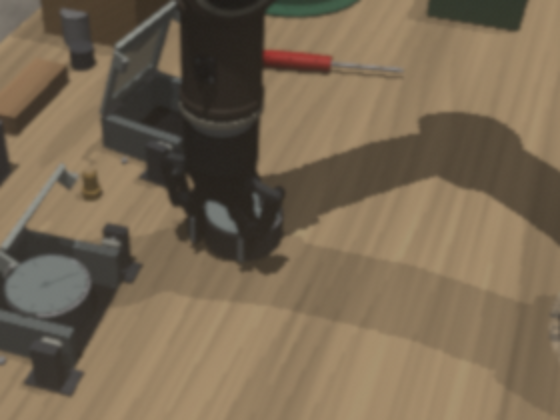

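Side view: the two fingers sit against the near side of the gauge, which stays flat. The force is 1.4 N, so I'll push on.

```bash

python3 -m pendant '{"translation":[[-0.004,0,0],[-0.008,0,0],[-0.012,0,0],[-0.016,0,0],[-0.020,0,0],[-0.024,0,0],[-0.028,0,0],[-0.032,0,0],[-0.036,0,0],[-0.040,0,0]],"rot":[[0,0,0],[0,0,0],[0,0,0],[0,0,0],[0,0,0],[0,0,0],[0,0,0],[0,0,0],[0,0,0],[0,0,0]],"claw":[0.18,0.18,0.18,0.18,0.18,0.18,0.18,0.18,0.18,0.18]}'
python3 -m pendant '{"translation":[[-0.004,0,0],[-0.008,0,0],[-0.012,0,0],[-0.016,0,0],[-0.020,0,0],[-0.024,0,0],[-0.028,0,0],[-0.032,0,0],[-0.036,0,0],[-0.040,0,0]],"rot":[[0,0,0],[0,0,0],[0,0,0],[0,0,0],[0,0,0],[0,0,0],[0,0,0],[0,0,0],[0,0,0],[0,0,0]],"claw":[0.18,0.18,0.18,0.18,0.18,0.18,0.18,0.18,0.18,0.18]}'
python3 -m pendant '{"translation":[[-0.004,0,0],[-0.008,0,0],[-0.012,0,0],[-0.016,0,0],[-0.020,0,0],[-0.024,0,0],[-0.028,0,0],[-0.032,0,0],[-0.036,0,0],[-0.040,0,0]],"rot":[[0,0,0],[0,0,0],[0,0,0],[0,0,0],[0,0,0],[0,0,0],[0,0,0],[0,0,0],[0,0,0],[0,0,0]],"claw":[0.18,0.18,0.18,0.18,0.18,0.18,0.18,0.18,0.18,0.18]}'
python3 -m pendant '{"translation":[[0.005,0,0],[0.015,0,0],[0.03,0,0],[0.04,0,-0.03],[0.04,0,-0.06],[0.04,0,-0.09],[0.04,0,-0.12],[0.04,0,-0.14],[0.04,0,-0.15],[0.04,0,-0.15]],"rot":[[0,0,0],[0,0,0],[0,0,0],[0,0,0],[0,0,0],[0,0,0],[0,0,0],[0,0,0],[0,0,0],[0,0,0]],"claw":[0.18,0.18,0.18,0.18,0.18,0.18,0.18,0.18,0.18,0.18]}'
cat > g.py <<'E'
from h import *
def gauge():
  for n in("top","side"):
    p,d=grab_frame(n);W=cloud(d,calibration(n)).reshape(-1,3)
    L=w2b('a',W);m=(W[:,2]>32)&(W[:,2]<44)&(L[:,0]>-240)&(L[:,0]<30)&(abs(L[:,1])<48)
    print(n,cv2.minEnclosingCircle(L[m][:,:2].astype(np.float32)),m.sum()); cv2.imwrite(f'pics/{n}_g.png',p)
E
python3 -c "
from g import *
gauge()"
```

```text
time: 4.37
eef_pos: [456.9, 7.4, 14.3]
ee_rot: [[0.153, 0.988, 0.0], [0.988, -0.153, -0.0], [-0.0, 0.0, -1.0]]
contact_force: [1.0, 3.1, 2.2]
width: 0.59
time: 5.2
eef_pos: [450.7, -32.1, 14.3]
ee_rot: [[0.153, 0.988, -0.0], [0.988, -0.153, -0.0], [-0.0, -0.0, -1.0]]
contact_force: [0.7, 2.4, 2.1]
width: 0.591
time: 6.03
eef_pos: [444.6, -71.7, 14.3]
ee_rot: [[0.153, 0.988, -0.0], [0.988, -0.153, -0.0], [-0.0, -0.0, -1.0]]
contact_force: [0.6, 2.3, 0.9]
width: 0.593
time: 6.87
eef_pos: [451.9, -31.4, 166.0]
ee_rot: [[0.153, 0.988, 0.003], [0.988, -0.153, -0.001], [-0.001, 0.004, -1.0]]
contact_force: [1.1, 0.1, -1.0]
width: 0.592
top ((-165.49171447753906, -25.83935546875), 35.29658126831055) 141
side ((-175.03518676757812, -1.1201703548431396), 46.426692962646484) 706
```

```bash

python3 -c "
from h import *
print(get_obs()['q'].round(2))
t=b2w('a',[-247,0,120]);print(t)
go(t,np.pi-.142);go(t,-.142)"
```

```text
[ 0.53  0.26 -0.65  2.05  0.2   0.9  -0.39]
[ 363.48607235 -109.04375324  120.        ]
at [450.3 -31.7 163.5] shift [-0.0897 -0.0739  0.0436] rot [-1.000e-03 -0.000e+00 -1.583e+00] F [ 0.1 -0.5  0.1] t 6.97 w 0.59
at [450.3 -31.7 163.5] shift [-0.0897 -0.0739  0.0436] rot [-0.000e+00  1.000e-03  1.559e+00] F [ 0.1 -0.5  0.1] t 6.97 w 0.59
```

```bash

python3 -m pendant '{"translation":[[-0.009,-0.007,0],[-0.018,-0.014,0],[-0.027,-0.021,0],[-0.036,-0.028,0],[-0.045,-0.036,0],[-0.054,-0.044,0],[-0.063,-0.052,0],[-0.072,-0.060,0],[-0.081,-0.067,0],[-0.090,-0.074,0]],"rot":[[0,0,-0.11],[0,0,-0.22],[0,0,-0.33],[0,0,-0.44],[0,0,-0.55],[0,0,-0.66],[0,0,-0.77],[0,0,-0.88],[0,0,-0.99],[0,0,-1.1]],"claw":[0.18,0.18,0.18,0.18,0.18,0.18,0.18,0.18,0.18,0.18]}'
python3 -m pendant '{"translation":[[0,0,0],[0,0,0],[0,0,0],[0,0,0],[0,0,0],[0,0,0.01]],"rot":[[0,0,-0.1],[0,0,-0.2],[0,0,-0.3],[0,0,-0.4],[0,0,-0.483],[0,0,-0.483]],"claw":[0.18,0.18,0.18,0.18,0.18,0.18]}'
python3 -c "
from g import *
gauge()
t=b2w('a',[-247,0,14]);go(t,np.pi-.142);print(get_obs()['q'].round(2))"
```

```text
time: 7.8
eef_pos: [362.3, -109.3, 162.6]
ee_rot: [[-0.814, 0.58, -0.003], [0.58, 0.814, 0.002], [0.003, -0.0, -1.0]]
contact_force: [-0.3, -0.3, -0.6]
width: 0.592
time: 8.3
eef_pos: [363.9, -109.3, 153.6]
ee_rot: [[-0.99, 0.138, -0.0], [0.138, 0.99, 0.0], [0.0, 0.0, -1.0]]
contact_force: [1.7, -0.1, 0.1]
width: 0.593
top ((-172.70750427246094, 0.06338932365179062), 44.84452819824219) 678
side ((-175.92684936523438, -1.7876458168029785), 45.74427032470703) 698
at [ 362.3 -109.   152. ] shift [-1.70e-03 -1.00e-04  1.38e-01] rot [ 0.002 -0.004 -0.003] F [-0.3  0.1 -0.1] t 8.4 w 0.59
[ 0.98  0.18 -0.87  2.2   0.19  0.84  1.41]
```

```bash

python3 -m pendant '{"translation":[[0,0,0.03],[0,0,0.06],[0,0,0.085],[0,0,0.105],[0,0,0.12],[0,0,0.13],[0,0,0.138],[0,0,0.138]],"rot":[[0,0,0],[0,0,0],[0,0,0],[0,0,0],[0,0,0],[0,0,0],[0,0,0],[0,0,0]],"claw":[0.18,0.18,0.18,0.18,0.18,0.18,0.18,0.18]}'
python3 -m pendant '{"translation":[[-0.004,0,0],[-0.008,0,0],[-0.012,0,0],[-0.015,0,0],[-0.018,0,0],[-0.021,0,0],[-0.024,0,0],[-0.027,0,0],[-0.030,0,0],[-0.033,0,0]],"rot":[[0,0,0],[0,0,0],[0,0,0],[0,0,0],[0,0,0],[0,0,0],[0,0,0],[0,0,0],[0,0,0],[0,0,0]],"claw":[0.18,0.18,0.18,0.18,0.18,0.18,0.18,0.18,0.18,0.18]}'
python3 -m pendant '{"translation":[[-0.004,0,0],[-0.008,0,0],[-0.012,0,0],[-0.016,0,0],[-0.020,0,0],[-0.024,0,0],[-0.028,0,0],[-0.032,0,0],[-0.036,0,0],[-0.040,0,0]],"rot":[[0,0,0],[0,0,0],[0,0,0],[0,0,0],[0,0,0],[0,0,0],[0,0,0],[0,0,0],[0,0,0],[0,0,0]],"claw":[0.18,0.18,0.18,0.18,0.18,0.18,0.18,0.18,0.18,0.18]}'
python3 -m pendant '{"translation":[[-0.004,0,0],[-0.008,0,0],[-0.012,0,0],[-0.016,0,0],[-0.020,0,0],[-0.024,0,0],[-0.028,0,0],[-0.032,0,0],[-0.036,0,0],[-0.040,0,0]],"rot":[[0,0,0],[0,0,0],[0,0,0],[0,0,0],[0,0,0],[0,0,0],[0,0,0],[0,0,0],[0,0,0],[0,0,0]],"claw":[0.18,0.18,0.18,0.18,0.18,0.18,0.18,0.18,0.18,0.18]}'
python3 -c "
from g import *
gauge()
print(w2b('a',get_obs()['eef_pos']))
t=b2w('a',[-44.4,0,14]);go(t,np.pi-.142)"
```

```text
time: 9.07
eef_pos: [362.6, -108.6, 14.6]
ee_rot: [[-0.99, 0.142, -0.003], [0.142, 0.99, 0.002], [0.003, 0.001, -1.0]]
contact_force: [-0.6, 0.6, 0.3]
width: 0.593
time: 9.9
eef_pos: [395.8, -114.1, 16.1]
ee_rot: [[-0.99, 0.141, -0.002], [0.141, 0.99, -0.0], [0.002, -0.0, -1.0]]
contact_force: [-4.0, -0.3, 2.2]
width: 0.59
time: 10.73
eef_pos: [436.5, -119.7, 16.3]
ee_rot: [[-0.99, 0.141, -0.0], [0.141, 0.99, -0.0], [0.0, -0.0, -1.0]]
contact_force: [-2.0, 0.2, -0.7]
width: 0.588
time: 11.57
eef_pos: [476.1, -125.4, 16.3]
ee_rot: [[-0.99, 0.141, 0.0], [0.141, 0.99, -0.0], [-0.0, -0.0, -1.0]]
contact_force: [-3.8, 1.0, -0.6]
width: 0.592
top ((-69.87611389160156, 15.746271133422852), 36.77077865600586) 87
side ((-98.80976867675781, 0.37834858894348145), 57.29198455810547) 440
[-132.4147473    -0.13457395   16.42468025]
at [ 476.9 -125.4   16.4] shift [-0.088   0.0001  0.0025] rot [0.    0.001 0.   ] F [ 0.3 -0.1 -1.4] t 11.67 w 0.59
```

```bash

python3 -m pendant '{"translation":[[-0.004,0,0],[-0.008,0,0],[-0.012,0,0],[-0.016,0,0],[-0.020,0,0],[-0.024,0,0],[-0.028,0,0],[-0.032,0,0],[-0.036,0,0],[-0.040,0,0]],"rot":[[0,0,0],[0,0,0],[0,0,0],[0,0,0],[0,0,0],[0,0,0],[0,0,0],[0,0,0],[0,0,0],[0,0,0]],"claw":[0.18,0.18,0.18,0.18,0.18,0.18,0.18,0.18,0.18,0.18]}'
python3 -m pendant '{"translation":[[-0.004,0,0],[-0.008,0,0],[-0.012,0,0],[-0.016,0,0],[-0.020,0,0],[-0.024,0,0],[-0.027,0,0],[-0.030,0,0],[-0.033,0,0],[-0.036,0,0]],"rot":[[0,0,0],[0,0,0],[0,0,0],[0,0,0],[0,0,0],[0,0,0],[0,0,0],[0,0,0],[0,0,0],[0,0,0]],"claw":[0.18,0.18,0.18,0.18,0.18,0.18,0.18,0.18,0.18,0.18]}'
python3 -c "
from g import *
p,d=grab_frame('wrist');q,d=grab_frame('side')
cv2.imwrite('pics/c2.png',np.hstack([cv2.resize(p,(400,300)),cv2.resize(q[80:260,180:420],(400,300))]))
print(w2b('a',get_obs()['eef_pos']))
t=b2w('a',[-44.4,0,14]);go(t,np.pi-.142)"
```

```text
time: 12.5
eef_pos: [515.7, -131.0, 16.3]
ee_rot: [[-0.99, 0.141, -0.0], [0.141, 0.99, -0.0], [0.0, -0.0, -1.0]]
contact_force: [-2.6, 0.9, 2.1]
width: 0.592
time: 13.33
eef_pos: [551.2, -136.1, 16.3]
ee_rot: [[-0.99, 0.141, -0.0], [0.141, 0.99, 0.0], [0.0, -0.0, -1.0]]
contact_force: [-2.9, 0.6, 2.1]
width: 0.591
[-56.72286519  -0.15805142  16.37993001]
at [ 551.8 -136.1   16.4] shift [-0.0123  0.0002  0.0024] rot [0.    0.001 0.   ] F [-0.2 -0.4  0.8] t 13.43 w 0.59
```

View pics/c2.png

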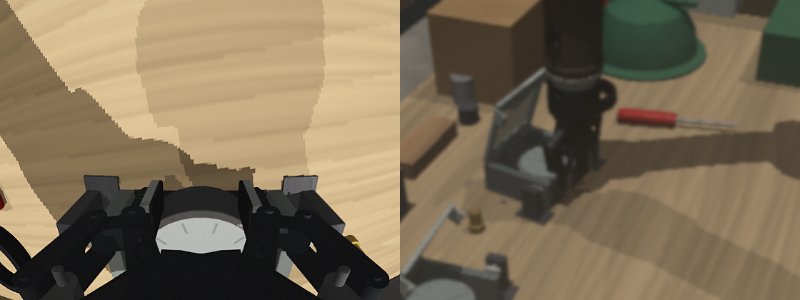

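Gauge is between the bay walls with the fingers behind it, clear of the upright cover. Last millimetres in small steps, watching the force.

```bash

python3 -m pendant '{"translation":[[-0.001,0,0],[-0.002,0,0],[-0.003,0,0],[-0.004,0,0],[-0.005,0,0],[-0.006,0,0],[-0.007,0,0],[-0.008,0,0],[-0.009,0,0]],"rot":[[0,0,0],[0,0,0],[0,0,0],[0,0,0],[0,0,0],[0,0,0],[0,0,0],[0,0,0],[0,0,0]],"claw":[0.18,0.18,0.18,0.18,0.18,0.18,0.18,0.18,0.18]}'
python3 -m pendant '{"translation":[[-0.001,0,0],[-0.002,0,0]],"rot":[[0,0,0],[0,0,0]],"claw":[0.18,0.18]}'
```

```text
time: 14.18
eef_pos: [560.0, -137.4, 16.3]
ee_rot: [[-0.99, 0.141, -0.0], [0.141, 0.99, -0.0], [-0.0, -0.0, -1.0]]
contact_force: [-2.9, 0.2, 1.8]
width: 0.587
time: 14.35
eef_pos: [562.0, -137.6, 16.3]
ee_rot: [[-0.99, 0.141, 0.0], [0.141, 0.99, -0.0], [-0.0, -0.0, -1.0]]
contact_force: [-2.8, 0.3, 1.1]
width: 0.587
```

```bash
python3 -c "
from g import *
gauge()
o=get_obs();print(w2b('a',o['eef_pos']),o['contact_force'].round(1))"
```

```text
top ((-24.81615447998047, 36.559268951416016), 33.621856689453125) 24
side ((-15.991973876953125, 1.0720527172088623), 53.431053161621094) 305
[-46.24338123  -0.18431265  16.30914036] [-2.   0.8  0.3]
```

```bash

python3 -m pendant '{"translation":[[-0.001,0,0],[-0.001,0,0]],"rot":[[0,0,0],[0,0,0]],"claw":[0.18,0.18]}'
python3 -m pendant '{"translation":[[-0.001,0,0],[-0.001,0,0]],"rot":[[0,0,0],[0,0,0]],"claw":[0.18,0.18]}'
```

```text
time: 14.62
eef_pos: [563.0, -137.8, 16.3]
ee_rot: [[-0.99, 0.141, 0.0], [0.141, 0.99, -0.0], [-0.0, -0.0, -1.0]]
contact_force: [-2.6, 0.4, 0.5]
width: 0.59
time: 14.78
eef_pos: [564.0, -137.9, 16.3]
ee_rot: [[-0.99, 0.141, 0.0], [0.141, 0.99, 0.0], [-0.0, 0.0, -1.0]]
contact_force: [-1.6, 0.1, 0.8]
width: 0.587
```

```bash

python3 -m pendant '{"translation":[[0.005,0,0],[0.02,0,0],[0.04,0,0],[0.07,0,0],[0.1,0,-0.02],[0.13,0,-0.05],[0.15,0,-0.08],[0.17,0,-0.11],[0.18,0,-0.14],[0.18,0,-0.15]],"rot":[[0,0,0],[0,0,0],[0,0,0],[0,0,0],[0,0,0],[0,0,0],[0,0,0],[0,0,0],[0,0,0],[0,0,0]],"claw":[0.18,0.18,0.18,0.18,0.18,0.18,0.18,0.18,0.18,0.18]}'
python3 -c "
from g import *
gauge()
for n in('top','side'):
    d=grab_frame(n)[1];W=cloud(d,calibration(n)).reshape(-1,3);L=w2b('a',W);z=L[:,2]
    g=L[(z>33)&(z<43)&(abs(L[:,0])<60)&(abs(L[:,1])<46)]
    f=g[abs(g[:,1])<15]; print(n,'front edge',np.percentile(f[:,0],[1,5]).round(1),'y ext',np.percentile(g[:,1],[1,99]).round(1))
    for s in(1,-1):
        w=L[(z>44)&(z<51)&(abs(L[:,1]-s*58)<8)&(abs(L[:,0])<45+20)&(L[:,0]<0)];print('wall front',np.percentile(w[:,0],[1,5]).round(1),w[:,1].mean().round(1))
p=cv2.imread('pics/top_g.png')[150:230,280:390];cv2.imwrite('pics/c3.png',cv2.resize(p,None,fx=6,fy=6,interpolation=2))
"
```

```text
time: 15.62
eef_pos: [385.4, -112.4, 169.4]
ee_rot: [[-0.99, 0.141, 0.003], [0.141, 0.99, -0.004], [-0.004, -0.003, -1.0]]
contact_force: [1.1, -0.6, -0.1]
width: 0.594
top ((2.593109607696533, 0.7806707620620728), 44.47618865966797) 634
side ((-1.362687587738037, -1.1892560720443726), 45.44046401977539) 494
top front edge [-39.9 -36.8] y ext [-41.   42.3]
wall front [-50.1 -48.4] 58.4
wall front [-48.7 -47.4] -57.4
side front edge [-42.8 -40. ] y ext [-41.7  38.4]
wall front [-52.1 -50.2] 57.8
wall front [-53.  -51.2] -58.2
```

View pics/c3.png

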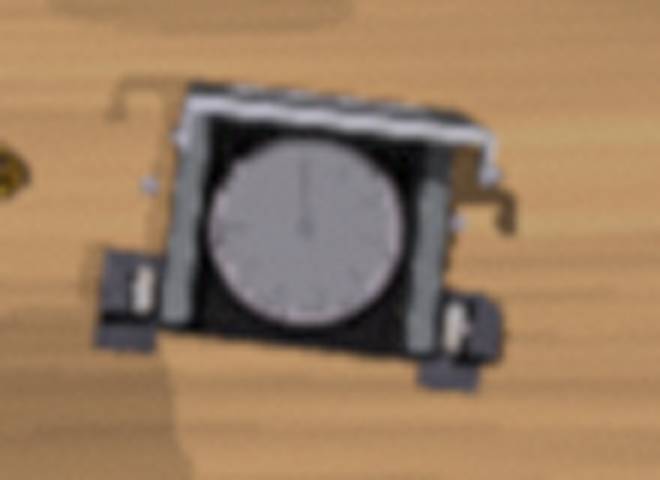

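Gauge is centred. Relative to the wall fronts it sits at about x = 1–3 mm, so there are still roughly 5 mm to the back wall. I'll go back for a bit more.

```bash

python3 -m pendant '{"translation":[[0,0,0.03],[0,0,0.06],[0,0,0.1],[0,0,0.135],[-0.02,0,0.15],[-0.06,0,0.152],[-0.10,0,0.152],[-0.13,0,0.152],[-0.15,0,0.152],[-0.16,0,0.152]],"rot":[[0,0,0],[0,0,0],[0,0,0],[0,0,0],[0,0,0],[0,0,0],[0,0,0],[0,0,0],[0,0,0],[0,0,0]],"claw":[0.18,0.18,0.18,0.18,0.18,0.18,0.18,0.18,0.18,0.18]}'
python3 -c "
from g import *
t=b2w('a',[-44.2,0,16]);go(t,np.pi-.142)"
```

```text
time: 16.65
eef_pos: [546.2, -134.1, 11.8]
ee_rot: [[-0.99, 0.14, -0.001], [0.14, 0.99, 0.002], [0.001, 0.002, -1.0]]
contact_force: [0.5, -0.5, -0.2]
width: 0.589
at [ 546.2 -134.1   11.8] shift [-0.0184 -0.0011 -0.0043] rot [ 0.002 -0.001  0.001] F [ 0.5 -0.5 -0.2] t 16.65 w 0.59
```

```bash

python3 -m pendant '{"translation":[[-0.003,0,-0.003],[-0.006,0,-0.004],[-0.009,-0.001,-0.004],[-0.012,-0.001,-0.004],[-0.014,-0.001,-0.004],[-0.015,-0.001,-0.004],[-0.016,-0.001,-0.004],[-0.017,-0.001,-0.004],[-0.018,-0.001,-0.004],[-0.019,-0.001,-0.004]],"rot":[[0,0,0],[0,0,0],[0,0,0],[0,0,0],[0,0,0],[0,0,0],[0,0,0],[0,0,0],[0,0,0],[0,0,0]],"claw":[0.18,0.18,0.18,0.18,0.18,0.18,0.18,0.18,0.18,0.18]}'
python3 -m pendant '{"translation":[[-0.0005,0,0],[-0.001,0,0]],"rot":[[0,0,0],[0,0,0]],"claw":[0.18,0.18]}'
python3 -m pendant '{"translation":[[-0.0005,0,0],[-0.001,0,0]],"rot":[[0,0,0],[0,0,0]],"claw":[0.18,0.18]}'
```

```text
time: 17.48
eef_pos: [562.7, -138.8, 18.4]
ee_rot: [[-0.99, 0.141, 0.0], [0.141, 0.99, -0.0], [-0.0, -0.0, -1.0]]
contact_force: [-0.3, -1.1, 0.9]
width: 0.588
time: 17.65
eef_pos: [563.3, -138.8, 18.2]
ee_rot: [[-0.99, 0.141, -0.001], [0.141, 0.99, 0.0], [0.001, -0.0, -1.0]]
contact_force: [-2.6, -0.2, 0.0]
width: 0.591
time: 17.82
eef_pos: [564.2, -138.7, 18.1]
ee_rot: [[-0.99, 0.141, -0.001], [0.141, 0.99, 0.0], [0.001, 0.0, -1.0]]
contact_force: [-2.7, 0.4, 1.2]
width: 0.593
```

```bash

python3 -m pendant '{"translation":[[-0.0005,0,0],[-0.001,0,0]],"rot":[[0,0,0],[0,0,0]],"claw":[0.18,0.18]}' | grep -E "pos|force"
python3 -m pendant '{"translation":[[-0.0005,0,0],[-0.001,0,0]],"rot":[[0,0,0],[0,0,0]],"claw":[0.18,0.18]}'| grep -E "pos|force"
```

```text
eef_pos: [565.5, -138.9, 18.2]
contact_force: [-1.8, 0.5, 0.1]
eef_pos: [566.6, -139.3, 18.2]
contact_force: [-2.3, 0.4, 0.9]
```

```bash

python3 -m pendant '{"translation":[[-0.0005,0,0],[-0.001,0,0]],"rot":[[0,0,0],[0,0,0]],"claw":[0.18,0.18]}'| grep -E "pos|force"
```

```text
eef_pos: [567.6, -139.6, 18.2]
contact_force: [-1.9, 0.8, 0.6]
```

```bash

python3 -m pendant '{"translation":[[0.005,0,0],[0.02,0,0],[0.04,0,0],[0.07,0,0],[0.1,0,-0.02],[0.13,0,-0.05],[0.15,0,-0.08],[0.17,0,-0.12],[0.18,0,-0.16],[0.18,0,-0.2]],"rot":[[0,0,0],[0,0,0],[0,0,0],[0,0,0],[0,0,0],[0,0,0],[0,0,0],[0,0,0],[0,0,0],[0,0,0]],"claw":[0.18,0.18,0.18,0.18,0.18,0.18,0,-0.5,-1,-1]}'
python3 -c "
from g import *
gauge()
for n in('top','side'):
    d=grab_frame(n)[1];W=cloud(d,calibration(n)).reshape(-1,3);L=w2b('a',W);z=L[:,2]
    g=L[(z>33)&(z<43)&(abs(L[:,0])<60)&(abs(L[:,1])<46)]
    f=g[abs(g[:,1])<15]; print(n,'front edge',np.percentile(f[:,0],[1,5]).round(1))
    for b in'ab':
        L=w2b(b,W);z=L[:,2]
        for y in(-55,0,55):
            c=L[(z>62)&(z<190)&(abs(L[:,1]-y)<12)&(abs(L[:,0])<110)];print(b,'cover front edge top',y,c[c[:,2]>np.percentile(c[:,2],95)].mean(0).round(1))
        if b=='b':
          br=L[(z>51)&(z<58)&(L[:,0]<-15)&(L[:,0]>-65)&(abs(abs(L[:,1])-86)<14)];print('b br',br[br[:,1]>0].mean(0),br[br[:,1]<0].mean(0))
t=b2w('a',[110,0,240]);go(t,np.pi-.142);t=b2w('b',[110,0,240]);go(t,np.pi+.06)
print(get_obs()['q'].round(2))
"
```

```text
time: 19.15
eef_pos: [386.8, -113.2, 218.4]
ee_rot: [[-0.99, 0.141, -0.002], [0.141, 0.99, -0.001], [0.002, -0.001, -1.0]]
contact_force: [0.7, -2.9, 0.0]
width: 0.076
top ((6.624061107635498, -0.4463794231414795), 44.673057556152344) 601
side ((0.5345189571380615, -3.7074947357177734), 47.15711212158203) 480
top front edge [-36.  -32.6]
a cover front edge top -55 [ 28.8 -61.4 161.3]
a cover front edge top 0 [ 28.    1.1 162.4]
a cover front edge top 55 [ 30.4  49.3 161.2]
b cover front edge top -55 [  3.3 -54.6 150. ]
b cover front edge top 0 [  2.5  -1.3 149.8]
b cover front edge top 55 [  0.   55.9 150.2]
b br [-39.21125904  85.39336267  55.05410805] [-36.67394307 -87.02898611  54.81982741]
side front edge [-38.7 -35.1]
a cover front edge top -55 [ 26.4 -56.5 157.6]
a cover front edge top 0 [ 27.9   1.8 157.3]
a cover front edge top 55 [ 26.9  52.8 157.9]
b cover front edge top -55 [  0.9 -54.9 147.3]
b cover front edge top 0 [1.000e-01 9.000e+00 1.483e+02]
b cover front edge top 55 [ -0.5  53.7 147.1]
b br [-41.88783561  85.03755236  52.98628587] [-39.57170238 -87.57849995  52.76095059]
at [ 390.2 -114.9  218.8] shift [-0.3298  0.0024 -0.0199] rot [-0.003  0.004 -0.001] F [ 0.3 -0.   0.1] t 19.35 w -0.0
at [ 390.2 -114.9  218.8] shift [-0.2674  0.3502 -0.0213] rot [-0.004  0.004 -0.203] F [ 0.3 -0.   0.1] t 19.35 w -0.0
[ 1.05  0.13 -0.94  2.06  0.13  1.    1.48]
```

Gauge now at about x = 5 (top 6.6, side about 1 to 3), y about 0, so it's home. Covers: a at about 1.28 rad, b at about 1.03 rad. Next, compute the arc of the closed fingertips behind the covers.

```bash

python3 -m pendant '{"translation":[[-0.03,0,0],[-0.07,0,0],[-0.11,0,0],[-0.15,0,0],[-0.19,0,0],[-0.23,0,0],[-0.26,0,0],[-0.285,0.001,0],[-0.300,0.002,0],[-0.300,0.002,0]],"rot":[[0,0,0],[0,0,0],[0,0,0],[0,0,0],[0,0,0],[0,0,0],[0,0,0],[0,0,0],[0,0,0],[0,0,0]],"claw":[-1,-1,-1,-1,-1,-1,-1,-1,-1,-1]}'
cat > arc.py <<'E'
from h import *
def tcp(th,s,h=5): return np.array([57-s*np.cos(th)+h*np.sin(th)+11,0,50+s*np.sin(th)+h*np.cos(th)])
def arc(b,t0):
    o=get_obs();a=bay(b)[1];go(b2w(b,tcp(t0,92)+[25,0,0]),np.pi+a)
    p0=tcp(t0,92)
    ths=np.linspace(t0,0,27)
    for th in ths:
        q=tcp(th,92+8*(t0-th)/t0); print(round(th,2),"dx",round((p0-q)[0]/1000,4),"dz",round((p0-q)[2]/1000,4))
E
python3 -c "
from arc import *
arc('a',1.28);print(w2b('a',get_obs()['eef_pos']))"
```

```text
time: 20.18
eef_pos: [688.6, -153.4, 213.6]
ee_rot: [[-0.99, 0.14, -0.003], [0.14, 0.99, 0.002], [0.003, 0.002, -1.0]]
contact_force: [-0.4, 0.1, -0.3]
width: -0.002
at [ 688.6 -153.4  213.6] shift [ 0.0095 -0.0022  0.074 ] rot [ 0.002 -0.003  0.001] F [-0.4  0.1 -0.3] t 20.18 w -0.0
1.28 dx 0.0 dz 0.0
1.23 dx 0.0045 dz 0.0009
1.18 dx 0.0089 dz 0.002
1.13 dx 0.0133 dz 0.0033
1.08 dx 0.0177 dz 0.0049
1.03 dx 0.022 dz 0.0066
0.98 dx 0.0262 dz 0.0086
0.94 dx 0.0303 dz 0.0108
0.89 dx 0.0343 dz 0.0132
0.84 dx 0.0382 dz 0.0158
0.79 dx 0.0419 dz 0.0187
0.74 dx 0.0456 dz 0.0217
0.69 dx 0.0491 dz 0.0249
0.64 dx 0.0524 dz 0.0282
0.59 dx 0.0556 dz 0.0318
0.54 dx 0.0586 dz 0.0355
0.49 dx 0.0615 dz 0.0394
0.44 dx 0.0641 dz 0.0434
0.39 dx 0.0666 dz 0.0475
0.34 dx 0.0688 dz 0.0518
0.3 dx 0.0709 dz 0.0562
0.25 dx 0.0727 dz 0.0607
0.2 dx 0.0743 dz 0.0653
0.15 dx 0.0757 dz 0.07
0.1 dx 0.0768 dz 0.0748
0.05 dx 0.0777 dz 0.0797
0.0 dx 0.0784 dz 0.0846
[ 81.09977907   2.1047086  213.58851549]
```

```bash

python3 -m pendant '{"translation":[[0,-0.002,0.02],[0,-0.002,0.045],[0,-0.002,0.065],[0.004,-0.002,0.074],[0.009,-0.002,0.074],[0.014,-0.002,0.074],[0.019,-0.002,0.074],[0.024,-0.002,0.074],[0.027,-0.002,0.074],[0.030,-0.002,0.074]],"rot":[[0,0,0],[0,0,0],[0,0,0],[0,0,0],[0,0,0],[0,0,0],[0,0,0],[0,0,0],[0,0,0],[0,0,0]],"claw":[-1,-1,-1,-1,-1,-1,-1,-1,-1,-1]}'
python3 -c "
from arc import *
print(w2b('a',get_obs()['eef_pos']),tcp(1.28,92))"
```

```text
time: 21.02
eef_pos: [656.7, -152.3, 144.6]
ee_rot: [[-0.99, 0.142, 0.001], [0.142, 0.99, -0.001], [-0.002, -0.001, -1.0]]
contact_force: [-0.7, 0.5, 0.1]
width: 0.0
[ 49.38670211  -1.36249004 144.6026961 ] [ 46.41228002   0.         139.57103519]
```

```bash

python3 -m pendant '{"translation":[[0.0015,0,0.003],[0.003,0,0.005],[0.0075,0,0.006],[0.012,0,0.007],[0.0163,0,0.0083],[0.0207,0,0.010],[0.025,0,0.0116],[0.0292,0,0.0136],[0.0333,0,0.0158],[0.0373,0,0.0182]],"rot":[[0,0,0],[0,0,0],[0,0,0],[0,0,0],[0,0,0],[0,0,0],[0,0,0],[0,0,0],[0,0,0],[0,0,0]],"claw":[-1,-1,-1,-1,-1,-1,-1,-1,-1,-1]}'
python3 -c "
from arc import *
print(w2b('a',get_obs()['eef_pos']),tcp(.89,94.4))
p,d=grab_frame('side');cv2.imwrite('pics/s5.png',cv2.resize(p[80:260,180:420],(640,480)))"
```

```text
time: 21.85
eef_pos: [619.4, -146.8, 125.1]
ee_rot: [[-0.99, 0.141, -0.0], [0.141, 0.99, -0.0], [-0.0, -0.0, -1.0]]
contact_force: [1.4, -1.0, 0.9]
width: 0.002
[ 11.67632239  -1.20143509 125.10709245] [ 12.46886343   0.         126.5026331 ]
```

View pics/s5.png

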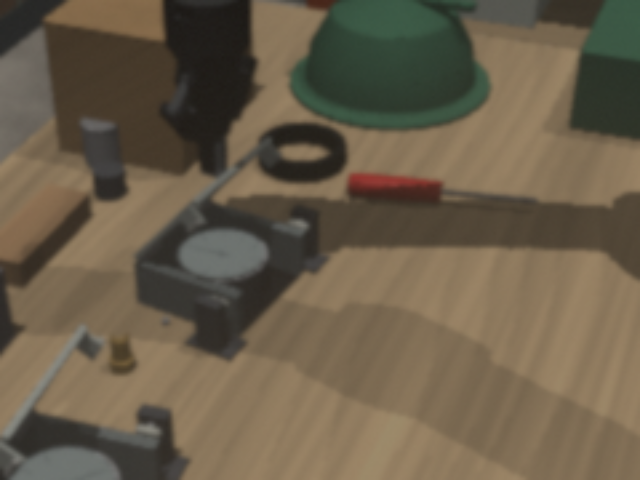

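The cover follows the fingertips (now about 0.9 rad) and the gauge is undisturbed. Continuing.

```bash

python3 -m pendant '{"translation":[[0.0039,0,0.0026],[0.0076,0,0.0055],[0.0113,0,0.0085],[0.0148,0,0.0117],[0.0181,0,0.0150],[0.0213,0,0.0186],[0.0243,0,0.0223],[0.0272,0,0.0262],[0.0298,0,0.0302],[0.0323,0,0.0343]],"rot":[[0,0,0],[0,0,0],[0,0,0],[0,0,0],[0,0,0],[0,0,0],[0,0,0],[0,0,0],[0,0,0],[0,0,0]],"claw":[-1,-1,-1,-1,-1,-1,-1,-1,-1,-1]}'
python3 -m pendant '{"translation":[[0.0022,0,0.0043],[0.0043,0,0.0087],[0.0061,0,0.0132],[0.0077,0,0.0178],[0.0084,0,0.02]],"rot":[[0,0,0],[0,0,0],[0,0,0],[0,0,0],[0,0,0]],"claw":[-1,-1,-1,-1,-1]}'
python3 -c "
from arc import *
o=get_obs();print(w2b('a',o['eef_pos']),tcp(.175,98.9),o['contact_force'])"
```

```text
time: 22.73
eef_pos: [587.6, -142.3, 90.6]
ee_rot: [[-0.99, 0.141, -0.0], [0.141, 0.99, -0.0], [0.0, -0.0, -1.0]]
contact_force: [0.2, 0.3, 1.1]
width: 0.002
time: 23.15
eef_pos: [579.0, -141.1, 70.2]
ee_rot: [[-0.99, 0.141, -0.001], [0.141, 0.99, 0.0], [0.001, -0.0, -1.0]]
contact_force: [0.6, -0.1, 1.0]
width: 0.005
[-29.16517902  -1.24303221  70.16132504] [-28.51891401   0.          72.1429275 ] [ 0.61015859 -0.12768638  0.99517694]
```

```bash

python3 -m pendant '{"translation":[[0.0005,0,0.002],[0.001,0,0.004],[0.001,0,0.006],[0.001,0,0.008]],"rot":[[0,0,0],[0,0,0],[0,0,0],[0,0,0]],"claw":[-1,-1,-1,-1]}'|grep -E "pos|force"
python3 -m pendant '{"translation":[[0,0,0.001],[0,0,0.002]],"rot":[[0,0,0],[0,0,0]],"claw":[-1,-1]}'|grep -E "pos|force"
python3 -m pendant '{"translation":[[0,0,0.001],[0,0,0.002]],"rot":[[0,0,0],[0,0,0]],"claw":[-1,-1]}'|grep -E "pos|force"
```

```text
eef_pos: [578.2, -141.0, 63.6]
contact_force: [-3.7, 0.0, 5.6]
eef_pos: [578.4, -141.0, 61.0]
contact_force: [-0.6, 0.1, 0.6]
eef_pos: [578.7, -141.0, 58.8]
contact_force: [-0.8, 0.0, 0.7]
```

```bash

python3 -m pendant '{"translation":[[0,0,0.001],[0,0,0.002]],"rot":[[0,0,0],[0,0,0]],"claw":[-1,-1]}'|grep -E "pos|force"
python3 -c "
from arc import *
for n in('top','side'):
    p,d=grab_frame(n);L=w2b('a',cloud(d,calibration(n)).reshape(-1,3))
    for y in(-45,45):
        c=L[(L[:,2]>40)&(L[:,2]<90)&(abs(L[:,1]-y)<10)&(L[:,0]>-62)&(L[:,0]<50)]
        for x in(-50,-30,0,30): 
            e=c[abs(c[:,0]-x)<7]; print(n,y,x,np.median(e[:,2]).round(1) if len(e) else None,len(e))
"
```

```text
eef_pos: [578.6, -141.0, 56.9]
contact_force: [-3.6, -0.1, 11.7]
top -45 -50 None 0
top -45 -30 None 0
top -45 0 None 0
top -45 30 None 0
top 45 -50 58.0 26
top 45 -30 57.8 16
top 45 0 57.0 20
top 45 30 57.1 32
side -45 -50 55.4 28
side -45 -30 54.9 21
side -45 0 54.9 1
side -45 30 54.5 8
side 45 -50 55.8 35
side 45 -30 55.8 23
side 45 0 55.2 22
side 45 30 54.8 23
```

Depth shows cover_a flat, front and rear both at about 56 mm, and the force dropped when it snapped. Lift off and go behind cover_b.

```bash

python3 -m pendant '{"translation":[[0,0,-0.005],[0,0,-0.02],[0,0,-0.05],[0,0,-0.08],[0,0,-0.11],[0,0,-0.14],[0,0,-0.16],[0,0,-0.16]],"rot":[[0,0,0],[0,0,0],[0,0,0],[0,0,0],[0,0,0],[0,0,0],[0,0,0],[0,0,0]],"claw":[-1,-1,-1,-1,-1,-1,-1,-1]}'
python3 -c "
from arc import *
t=b2w('b',[85,0,217]);go(t,np.pi+.06)
d=grab_frame('side')[1];L=w2b('a',cloud(d,calibration('side')).reshape(-1,3))
for x in(-50,-30,30):
  c=L[(L[:,2]>40)&(L[:,2]<90)&(abs(abs(L[:,1])-45)<12)&(abs(L[:,0]-x)<8)];print(x,np.median(c[:,2]))"
```

```text
time: 24.75
eef_pos: [581.0, -140.5, 223.2]
ee_rot: [[-0.99, 0.141, 0.008], [0.141, 0.99, -0.002], [-0.008, -0.001, -1.0]]
contact_force: [0.5, -0.5, 1.0]
width: 0.001
at [ 581.  -140.5  223.2] shift [-0.0509  0.3433  0.0064] rot [-0.001  0.008 -0.201] F [ 0.5 -0.5  1. ] t 24.75 w 0.0
-50 56.088525796246515
-30 55.10926806271965
30 55.1880763748138
```

Cover_a holds shut. On to b.

```bash

python3 -m pendant '{"translation":[[-0.01,0.03,0],[-0.02,0.065,0],[-0.03,0.1,0],[-0.04,0.14,0],[-0.045,0.18,0],[-0.050,0.22,0],[-0.050,0.26,0],[-0.050,0.30,0],[-0.051,0.33,0],[-0.051,0.343,0]],"rot":[[0,0,-0.02],[0,0,-0.04],[0,0,-0.06],[0,0,-0.08],[0,0,-0.10],[0,0,-0.12],[0,0,-0.14],[0,0,-0.16],[0,0,-0.18],[0,0,-0.201]],"claw":[-1,-1,-1,-1,-1,-1,-1,-1,-1,-1]}'
python3 -m pendant '{"translation":[[0,0,0],[0,0,0]],"rot":[[0,0,0],[0,0,0]],"claw":[-1,-1]}'
python3 -c "
from arc import *
import functools,arc as A
A.tcp=functools.partial(tcp,h=6.5)
A.arc('b',1.05);print(w2b('b',get_obs()['eef_pos']))"
```

```text
time: 25.63
eef_pos: [675.9, 197.7, 216.5]
ee_rot: [[-0.998, -0.067, -0.002], [-0.067, 0.998, 0.003], [0.002, 0.003, -1.0]]
contact_force: [-0.8, 0.4, -0.6]
width: -0.005
time: 25.8
eef_pos: [677.1, 191.5, 216.3]
ee_rot: [[-0.998, -0.06, -0.001], [-0.06, 0.998, -0.001], [0.001, -0.001, -1.0]]
contact_force: [0.1, 0.2, -0.8]
width: 0.001
at [677.1 191.5 216.3] shift [0.0292 0.0005 0.0833] rot [-0.001 -0.001  0.   ] F [ 0.1  0.2 -0.8] t 25.8 w 0.0
1.05 dx 0.0 dz 0.0
1.01 dx 0.0035 dz 0.0014
0.97 dx 0.0069 dz 0.003
0.93 dx 0.0103 dz 0.0047
0.89 dx 0.0136 dz 0.0066
0.85 dx 0.0169 dz 0.0086
0.81 dx 0.02 dz 0.0107
0.77 dx 0.0231 dz 0.013
0.73 dx 0.0261 dz 0.0154
0.69 dx 0.029 dz 0.0179
0.65 dx 0.0319 dz 0.0206
0.61 dx 0.0346 dz 0.0234
0.57 dx 0.0372 dz 0.0263
0.52 dx 0.0397 dz 0.0293
0.48 dx 0.0421 dz 0.0324
0.44 dx 0.0443 dz 0.0356
0.4 dx 0.0464 dz 0.039
0.36 dx 0.0484 dz 0.0424
0.32 dx 0.0503 dz 0.0459
0.28 dx 0.052 dz 0.0495
0.24 dx 0.0536 dz 0.0532
0.2 dx 0.055 dz 0.0569
0.16 dx 0.0563 dz 0.0607
0.12 dx 0.0574 dz 0.0646
0.08 dx 0.0584 dz 0.0685
0.04 dx 0.0592 dz 0.0725
0.0 dx 0.0599 dz 0.0765
[ 82.20027165  -0.47612522 216.2602079 ]
```

```bash

python3 -m pendant '{"translation":[[0.002,0,0.02],[0.005,0,0.045],[0.008,0,0.068],[0.014,0,0.083],[0.022,0,0.083],[0.030,0,0.083],[0.037,0,0.083],[0.043,0,0.083],[0.049,0,0.083],[0.054,0,0.083]],"rot":[[0,0,0],[0,0,0],[0,0,0],[0,0,0],[0,0,0],[0,0,0],[0,0,0],[0,0,0],[0,0,0],[0,0,0]],"claw":[-1,-1,-1,-1,-1,-1,-1,-1,-1,-1]}'
python3 -c "
from arc import *
print(w2b('b',get_obs()['eef_pos']),tcp(1.05,92,6.5))"
```

```text
time: 26.63
eef_pos: [623.4, 188.2, 135.1]
ee_rot: [[-0.998, -0.059, 0.002], [-0.059, 0.998, 0.0], [-0.002, 0.0, -1.0]]
contact_force: [-0.2, 0.2, 1.2]
width: -0.001
[ 28.41359606  -0.53869126 135.13122723] [ 27.86171456   0.         133.03714857]
```

```bash

python3 -m pendant '{"translation":[[0.0035,0,0.0024],[0.0069,0,0.004],[0.0103,0,0.0057],[0.0136,0,0.0076],[0.0169,0,0.0096],[0.020,0,0.0117],[0.0231,0,0.014],[0.0261,0,0.0164],[0.029,0,0.0189],[0.0319,0,0.0216]],"rot":[[0,0,0],[0,0,0],[0,0,0],[0,0,0],[0,0,0],[0,0,0],[0,0,0],[0,0,0],[0,0,0],[0,0,0]],"claw":[-1,-1,-1,-1,-1,-1,-1,-1,-1,-1]}'|grep -E "pos|force"
python3 -m pendant '{"translation":[[0.0027,0,0.0028],[0.0053,0,0.0057],[0.0078,0,0.0087],[0.0102,0,0.0118],[0.0124,0,0.015],[0.0145,0,0.0184],[0.0165,0,0.0218],[0.0184,0,0.0253],[0.0201,0,0.0289],[0.0217,0,0.0326]],"rot":[[0,0,0],[0,0,0],[0,0,0],[0,0,0],[0,0,0],[0,0,0],[0,0,0],[0,0,0],[0,0,0],[0,0,0]],"claw":[-1,-1,-1,-1,-1,-1,-1,-1,-1,-1]}'|grep -E "pos|force"
python3 -m pendant '{"translation":[[0.0014,0,0.003],[0.0027,0,0.0055],[0.0035,0,0.0075],[0.004,0,0.0095]],"rot":[[0,0,0],[0,0,0],[0,0,0],[0,0,0]],"claw":[-1,-1,-1,-1]}'|grep -E "pos|force"
python3 -c "
from arc import *
print(w2b('b',get_obs()['eef_pos']))"
```

```text
eef_pos: [591.5, 186.3, 112.1]
contact_force: [0.7, 0.8, -0.1]
eef_pos: [569.9, 185.0, 79.4]
contact_force: [0.0, -0.2, 0.2]
eef_pos: [566.0, 184.7, 70.1]
contact_force: [-0.3, 0.7, 0.4]
[-29.13071557  -0.52459349  70.06728366]
```

```bash

python3 -m pendant '{"translation":[[0.0005,0,0.002],[0.001,0,0.004],[0.001,0,0.006],[0.001,0,0.008]],"rot":[[0,0,0],[0,0,0],[0,0,0],[0,0,0]],"claw":[-1,-1,-1,-1]}'|grep -E "pos|force"
python3 -m pendant '{"translation":[[0,0,0.001],[0,0,0.002]],"rot":[[0,0,0],[0,0,0]],"claw":[-1,-1]}'|grep -E "pos|force"
python3 -m pendant '{"translation":[[0,0,0.001],[0,0,0.002]],"rot":[[0,0,0],[0,0,0]],"claw":[-1,-1]}'|grep -E "pos|force"
python3 -c "
from arc import *
for n in('top','side'):
    p,d=grab_frame(n);L=w2b('b',cloud(d,calibration(n)).reshape(-1,3))
    for x in(-50,-30,0,30):
        c=L[(L[:,2]>40)&(L[:,2]<90)&(abs(abs(L[:,1])-50)<10)&(abs(L[:,0]-x)<7)];print(n,x,np.median(c[:,2]).round(1),len(c))"
```

```text
eef_pos: [564.9, 184.7, 62.9]
contact_force: [-2.0, -2.2, 7.1]
eef_pos: [565.1, 184.7, 60.2]
contact_force: [-0.4, -0.6, 0.0]
eef_pos: [565.2, 184.7, 58.1]
contact_force: [-0.5, 0.1, -0.2]
top -50 nan 0
top -30 nan 0
top 0 nan 0
top 30 58.0 33
side -50 55.3 120
side -30 55.6 92
side 0 55.0 51
side 30 55.2 59
  return _methods._mean(a, axis=axis, dtype=dtype,
  ret = ret.dtype.type(ret / rcount)
```

Same signature: a 7 N peak, then the snap, and it now sits flat. Retreat and do the final check.

```bash

python3 -m pendant '{"translation":[[0,0,-0.02],[0,0,-0.05],[0,0,-0.08],[0,0,-0.11],[0.03,0,-0.14],[0.07,0,-0.16],[0.11,0,-0.17],[0.14,0,-0.17],[0.16,0,-0.17],[0.16,0,-0.17]],"rot":[[0,0,0],[0,0,0],[0,0,0],[0,0,0],[0,0,0],[0,0,0],[0,0,0],[0,0,0],[0,0,0],[0,0,0]],"claw":[-1,-1,-1,-1,-1,-1,-1,-1,-1,-1]}'
python3 -c "
from arc import *
ims=[]
for n in('top','side'):
    p,d=grab_frame(n);ims.append(p[130:310,150:390] if n=='top' else p[100:325,130:430])
    for b in'ab':
        L=w2b(b,cloud(d,calibration(n)).reshape(-1,3))
        for x in(-50,30):
            c=L[(L[:,2]>40)&(L[:,2]<90)&(abs(abs(L[:,1])-55)<6)&(abs(L[:,0]-x)<7)];print(n,b,x,np.median(c[:,2]).round(1),len(c))
cv2.imwrite('pics/fin.png',np.hstack([cv2.resize(i,(400,300)) for i in ims]))"
```

```text
time: 30.23
eef_pos: [401.6, 175.1, 228.5]
ee_rot: [[-0.998, -0.062, 0.0], [-0.062, 0.998, -0.004], [-0.0, -0.004, -1.0]]
contact_force: [-0.7, -0.1, -0.3]
width: 0.002
top a -50 58.6 32
top a 30 58.6 41
top b -50 57.6 33
top b 30 57.3 42
side a -50 54.9 30
side a 30 55.3 42
side b -50 55.4 84
side b 30 55.9 62
```

View pics/fin.png

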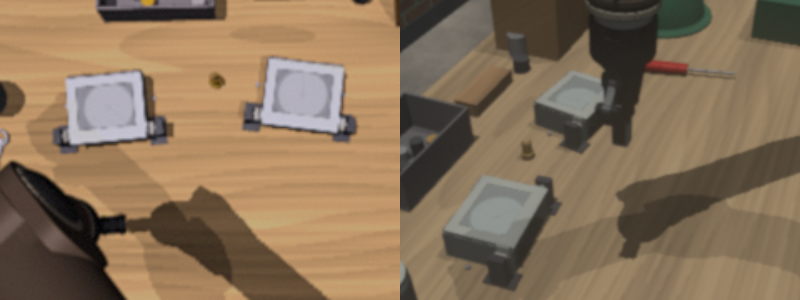

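Both covers lie flat over their gauges, the fitting is where it was, and the arm is clear. Handing in.

```bash
python3 -c "
from rig import *
print(sign_off())"
```

```text
the job is handed in; nothing more can be done
None
```

The loose gauge is in bay_a and both covers are snapped shut. I handed the job in shortly after 30 s of the 72 s allowed; the rig gave no verdict.

- **Gauge:** I slid it with two half-open fingers, first sideways onto the bay's centre line and then in. The contact force read at most about 5 N. My check after the first push put it only 1–3 mm past the bay's origin, so I pushed it about 4 mm further.
- **Covers:** I drew each one down with the shut fingertips until it snapped. The reading peaked near 6–7 N before each snap. On cover_a, one press after the snap read 12 N.

**Last checks**
- **Covers:** depth shows both flat, with front and rear heights within about 0.5 mm of each other, and they stayed down after I let go.
- **Gauge position:** the two cameras disagree a little. The top one puts it at x about 6.6 mm and the side one at 0.5 to about 3 mm, both inside the 0–12 mm window. It is within about 4 mm of the centre line. I did not push until I felt the back wall, so it may be a few millimetres short of touching it.
- **Parked gauge and bystanders:** the last picture shows the parked gauge under its cover and the fitting in place. I did not re-measure the parked gauge or any bystander. The arm stayed clear of all of them.

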